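# Close the dust box hatch and set its air gate

### The job

Take the plywood hatch off its sloping stand, dip it on the slant through the opening of the dust box with its near edge first into the deep slot on the robot's side, lower it (do not drop it) until it lies flat on the ledges, and slide it away from the robot until both ends are tucked about equally under the frame. Then pull the stiff steel air gate beside it open by 40 mm, until its tab stands level with the small pin, and let go. Leave the other things on the bench alone.

Things in the scene. Friction and masses are not known exactly. Their poses are not given: they have to be found in the camera images.
- hatch: Loose plywood hatch 160 (its x) x 120 (y) x 8 mm, 0.2-0.4 kg. On the middle of its upper face stands a fin handle 60 mm long (y), 14 thick (x), 42 high. Origin: centre of the underside; z is the normal, towards the handle. It starts on the sloping stand at 32 degrees (0.56 rad), its -x edge low and towards the robot.
- hatch_grip (a point): Point to grip on the hatch's fin handle: on the middle of the hatch, 35 mm above its underside along its z (27 mm above the upper face). Axes as the hatch.
- near_edge (a point): Middle of the lower edge of the hatch's -x end (80 mm from its origin along -x, on the underside). Axes as the hatch.
- far_edge (a point): Middle of the lower edge of the hatch's +x end (80 mm from its origin along +x, on the underside). Axes as the hatch.
- rack: Fixed sloping wooden stand, 170 mm deep x 150 mm wide, on which the hatch is parked; origin at the centre of its foot on the bench. Its sloping face rises to its +x at 32 degrees and has an 8 mm thick stop strip along the low edge, standing 6 mm above the face; lift the hatch clear of it.
- dust_box: Fixed wooden dust box, 120 mm high, x away from the robot (its yaw varies). Origin on the bench under the centre of the hatch opening; in its frame it spans x -116 to 98, y -215 to 79 mm. The opening in its top is 140 (x) x 130 mm (y): the hatch is 20 mm too long to go in flat. The top bars at the two x ends are 36 mm thick (height 84 to 120 mm), with a slot under each.
- seat (a point): Centre of the opening at the height of the ledge tops (62 mm above the bench, 58 below the box's top). Axes as the dust box. The hatch is home when its origin is here, axes parallel. Slots above the ledges are 22 mm high; the -x one goes 32 mm in from the opening's edge, the +x one only 14 mm. The ledges reach 20 mm into the opening; only they carry the hatch.
- gate (a joint): Opening of the air gate in m: 0 shut, up to 0.070; grows as the steel blade slides along the dust box's -x (towards the robot). It starts at 0 to 8 mm. Sliding takes about 8 N and it stays where it is left.
- gate_tab (a point): Middle of the top of the gate's upright steel tab, 12 mm thick (dust box x), 30 wide (y), 38 high above the blade, on the box's top on the -y side of the opening. Its top is 42.5 mm above the box's top; guide rails 12 mm high run 20 mm clear of its sides; a cross bar 17 mm high stands 55 mm behind it (+x) when shut. Axes as the dust box.
- gate_mark (a point): Top of a fixed 6 mm pin on the guide rail nearer the hatch; the middle of the tab's thickness is level with it (same x in the dust box's frame) when the gate is open 40 mm.
- glue: White glue bottle, 60 mm across, 150 mm high; bystander. Origin under its centre.
- mallet: Wooden hammer lying on the bench, 260 mm long, head 30 mm high or so; bystander.
- offcut: Wood offcut, 70 x 120 x 45 mm; bystander. Origin under its centre.
- mug: White mug, 80 mm across, 90 mm high; bystander. Origin under its centre.

How it is judged:
On the way, in this order (a step that is already met when the one before it is completed fails the run):
1. the hatch, on the slant, has its near edge under the frame bar on the robot's side (x of near_edge in the frame of seat between -0.106 and -0.072 m and y of near_edge in the frame of seat between -0.03 and 0.03 m and z of near_edge in the frame of seat between -0.006 and 0.022 m and angle between hatch's own z axis and vertical above 0.2 rad), for 0.05 s.
2. the hatch lies flat on the ledges with both ends under the frame, evenly to about 6 mm (x of hatch in the frame of seat between -0.0065 and 0.0065 m and z of hatch in the frame of seat between -0.004 and 0.005 m and y of hatch in the frame of seat between -0.012 and 0.012 m and angle between hatch's own z axis and vertical below 0.06 rad), for 0.2 s.
3. the gate is open 40 mm, give or take 6 mm (value of joint gate between 0.034 and 0.046 m), for 0.2 s.
At the end, for the whole second after the job is handed in: The hatch lies flat (within 0.06 rad and 5 mm) on the dust box's ledges, centred along the box's x to 6.5 mm so that both ends are under the frame, and at rest; the gate stands still, open 34 to 46 mm (all of step 2 and all of step 3 and linear speed of hatch below 0.02 m/s and velocity of joint gate below 0.01 m/s); the robot touches nothing.
It fails at once if the hatch is dropped in: it moves faster than 0.35 m/s while low in the opening (horizontal distance between hatch and seat below 0.04 m and z of hatch in the frame of seat below 0.035 m and linear speed of hatch above 0.35 m/s).
It fails at once if the glue is shifted by more than 40 mm (distance of glue from where it was at the start of the episode above 0.04 m).
It fails at once if the mallet is shifted by more than 40 mm (distance of mallet from where it was at the start of the episode above 0.04 m).
It fails at once if the offcut is shifted by more than 40 mm (distance of offcut from where it was at the start of the episode above 0.04 m).
It fails at once if the mug is shifted by more than 40 mm (distance of mug from where it was at the start of the episode above 0.04 m).
It also fails if it takes over 56 s, if anything falls off the work surface, if the arm or the gripper's body presses on something with over 40 N, if the wrist force passes 120 N, or if a joint passes its speed limit or range.

### The arm

A 7-joint arm with a two-finger parallel gripper is mounted at the origin on the work surface. World frame = base frame: x ahead of the robot, y to its left, z up, the work surface at z = 0. Lengths are in m, angles in rad, forces in N, time in s.
With the tool pointing down it reaches from about 0.425 to 0.925 m from the base axis. Payload 6.8 kg.
Tool frame: the origin (TCP) lies between the finger pads; the fingertips stand 11 mm ahead of it and the grasp point (between the pads) lies 8 mm behind it; z points along the fingers, y is the line along which they close (so a half turn about z gives the same grasp; the last joint's range is limited). The gripper opens to 85 mm and grips with 20 to 120 N. Pads are 22 mm wide; open, the fingers measure 114 mm over their backs; the gripper's body (76 mm by 85 mm) begins 54 mm behind the grasp point. The pads swing forward as they close: fully open they stand 13 mm farther back than shut.
Start: joints at [-1.228, 0.477, 0.022, 1.555, -0.011, 1.109, -0.083], TCP at [0.294, 0.608, 0.242] pointing down, gripper open.
Joint ranges: [-2.96, 2.96], [-0.34, 2.1], [-1.41, 1.46], [0.24, 2.44], [-1.37, 4.51], [0.17, 1.92], [-2.96, 2.96]. Speed limits (rad/s): [2.39, 2.39, 3.14, 3.14, 3.14, 3.14, 3.14].

### API

Orientations are given as a unit quaternion [w, x, y, z].
In Python, from cell import env gives the robot as it stands. Calls block until the motion is done:
- env.reach(position, orientation): joint-space move of the TCP to a pose.
- env.movel(position, velocity=0.15, rot=None, stop_force=None): straight line of the TCP; rot=None keeps the orientation; velocity is the mean speed in m/s. With stop_force (N) it stops when the force on the tool has changed by that much, and returns True; else False.
- env.goto_joints(angles): joint-space move.
- env.grip(opening, f_grip=None): finger opening in m; f_grip is the grip in N (None keeps the last); returns when the fingers have stopped.
- env.dwell(seconds).
- env.inverse_kinematics(position, orientation): joint angles nearest the present ones, or None.
- env.camera(name): name is "scene" or "top" or "wrist"; returns the picture (420x560x3 uint8, blue, green, red); there is no depth.
- env.calibration(name): a dict with "fx", "fy", "cx", "cy" (pixels), "rvec" (rotation vector, rad) and "tvec" (3), from world to camera coordinates, as OpenCV has them. Camera axes: x right, y down, z forward; pixel columns grow to the right and rows downward; lengths in m; the calibration is good to about 2 mm. The wrist camera is an equidistant fisheye: a pixel r from the principal point sees the ray r / f radians off the axis. A picture is of the moment at which its call begins: read the wrist's pose just before it. calibration takes no time and is no camera call; for the wrist camera it gives the pose at the moment of the call.
A pose or a line that the arm cannot do raises env.PlanningError and nothing moves.
- env.job_done(): hands the job in; it is judged then, once.
Readings, each from a call of its own:
- env.get_time(): time.
- env.get_qpos(): joint angles.
- env.get_joint_velocities(): joint speeds.
- env.get_joint_torque(): joint torques, N m.
- env.get_tcp_pos(): TCP position.
- env.get_orientation(): TCP orientation.
- env.get_force(): force on the tool from outside, world axes, zero at the start.
- env.get_torque(): the same for the moment, N m.
- env.get_opening(): finger opening in m.
- env.get_gripper_force(): force on a finger pad.
Only numpy, scipy, OpenCV 4.12 (cv2) and the standard library are available. Lean on these libraries where they do the work, as an engineer would, in place of code of your own. Each camera call takes 0.05 s, during which the arm holds its last target. There are 200 camera calls.

## Working session

There is one attempt and no reset: what is moved stays moved. The work goes in short steps, each a Python script; the robot and the scene stay as the last script left them, time stands still between calls to the robot, and variables do not carry over. Pictures are saved under pics/ and viewed, at most 10 in all, crops included, and the job is handed in when it is done.

```bash
mkdir -p pics; ls
python3 - <<'E'
from cell import env
import cv2
for n in("top","scene"):
    c=env.calibration(n);print(n,c)
    cv2.imwrite(f"pics/{n}0.png",env.camera(n))
print(env.get_time(),env.get_tcp_pos(),env.get_orientation())
E
```

```text
cell.py
pics
top {'fx': 423.05049167085264, 'fy': 423.05049167085264, 'cx': 281.23179207722916, 'cy': 210.82843374789803, 'rvec': array([ 2.09612385, -2.16260508,  0.16834048]), 'tvec': array([-0.00767893,  0.58742261,  1.1492119 ])}
scene {'fx': 528.6461891087539, 'fy': 528.6461891087539, 'cx': 274.65164888224547, 'cy': 213.18992904330383, 'rvec': array([ 1.1983267 ,  2.27165403, -0.98048835]), 'tvec': array([ 0.33888555, -0.20152538,  1.72929917])}
0.1 [0.29385899 0.60710751 0.24142566] [-1.33625784e-04  2.23470474e-01  9.74710350e-01 -8.14580649e-04]
```

View pics/top0.png

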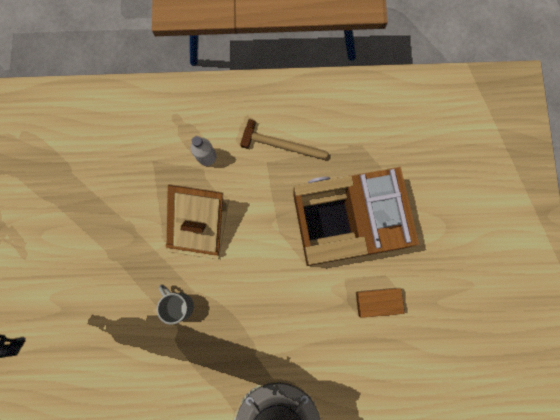

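View pics/scene0.png

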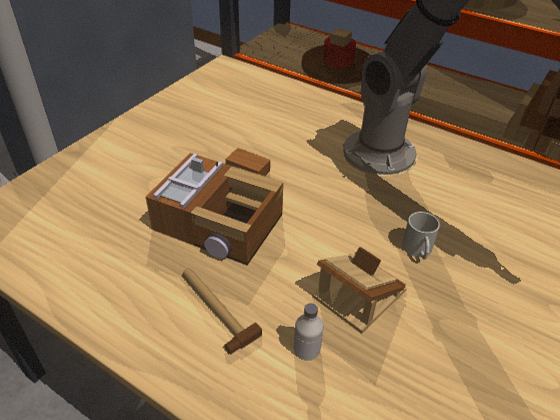

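Run:
```python
import cv2,numpy as np
a=cv2.imread("pics/top0.png");s=cv2.imread("pics/scene0.png")
o=np.zeros((600,800,3),np.uint8)
up=lambda i,k:cv2.resize(i,None,fx=k,fy=k,interpolation=cv2.INTER_CUBIC)
o[:440,:520]=up(a[160:270,290:420],4)
o[:320,530:790]=up(a[180:260,163:228],4)
o[330:590,530:790]=up(s[235:330,312:412],2.6)[:260,:260] if 0 else cv2.resize(s[235:335,310:410],(260,260),interpolation=cv2.INTER_CUBIC)
cv2.imwrite("pics/c1.png",o)
```

```text
(no output)
```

View pics/c1.png

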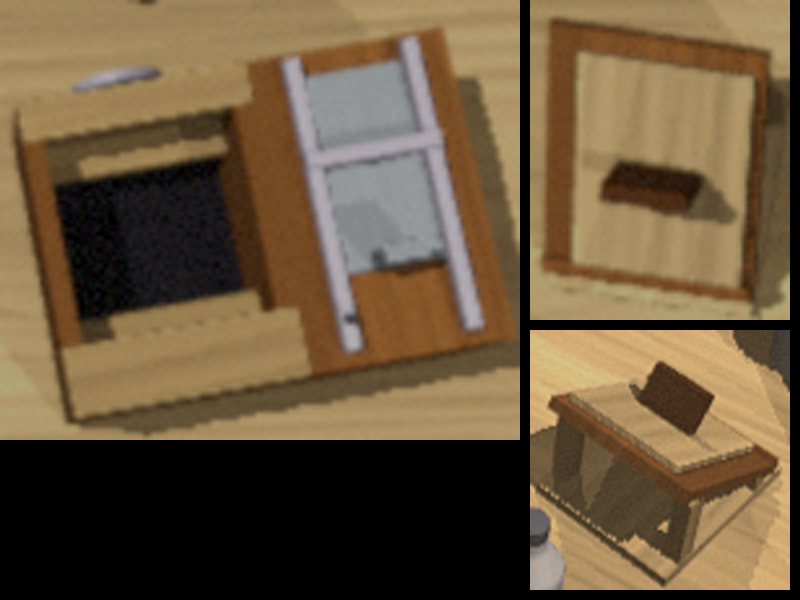

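```bash
cat > h.py <<'E'
from cell import env
import cv2,numpy as np
from scipy.spatial.transform import Rotation as R
def ray(n,px,c=None):
    c=c or env.calibration(n)
    K=np.array([[c['fx'],0,c['cx']],[0,c['fy'],c['cy']],[0,0,1.]])
    Rm=cv2.Rodrigues(np.array(c['rvec']))[0];t=np.array(c['tvec'])
    p=np.linalg.solve(K,np.array([*px,1.]))
    if n=='wrist':
        r=np.hypot(p[0],p[1]);d=np.array([p[0]/r*np.sin(r),p[1]/r*np.sin(r),np.cos(r)])
    else: d=p/np.linalg.norm(p)
    return -Rm.T@t,Rm.T@d
def plane(n,px,z,c=None):
    o,d=ray(n,px,c);return o+d*(z-o[2])/d[2]
def tri(rs):
    A=sum(np.eye(3)-np.outer(d,d) for o,d in rs);b=sum((np.eye(3)-np.outer(d,d))@o for o,d in rs)
    x=np.linalg.solve(A,b);return x,[np.linalg.norm(np.cross(x-o,d)) for o,d in rs]
def fit2d(P,Q): # yaw,t with P=R q+t
    P=np.array(P)[:,:2];Q=np.array(Q,float)
    p=P-P.mean(0);q=Q-Q.mean(0)
    a=np.arctan2((q[:,0]*p[:,1]-q[:,1]*p[:,0]).sum(),(q*p).sum())
    M=np.array([[np.cos(a),-np.sin(a)],[np.sin(a),np.cos(a)]])
    t=P.mean(0)-M@Q.mean(0);return a,t,P-(Q@M.T+t)
E
python3 - <<'E'
from h import *
np.set_printoptions(precision=4,suppress=True)
pb=[(307.5,265),(293.75,187),(400.75,167),(418.75,245)]
print(fit2d([plane('top',p,.12) for p in pb],[(-.116,.079),(.098,.079),(.098,-.215),(-.116,-.215)]))
for a,b in [((174.25,192.5),(367.7,289.6)),((219.75,198.75),(325.4,258.1)),((173.5,246.25),(396.5,280.4))]:
    print(tri([ray('top',a),ray('scene',b)]))
c=env.calibration('wrist');print(c, ray('wrist',(c['cx']+1,c['cy'])))
E
```

```text
(np.float64(0.14703245447479013), array([ 0.5553, -0.1537]), array([[ 0.0007,  0.0019],
       [-0.002 , -0.001 ],
       [ 0.0007, -0.0008],
       [ 0.0006, -0.0001]]))
(array([0.6345, 0.2607, 0.1177]), [np.float64(0.00042485569954834793), np.float64(0.00042485569954826315)])
(array([0.6116, 0.1387, 0.1225]), [np.float64(0.00208772914811954), np.float64(0.0020877291481194876)])
(array([0.4977, 0.2839, 0.0303]), [np.float64(0.00014533681393952286), np.float64(0.00014533681393952549)])
{'fx': 325.19226210127806, 'fy': 325.19226210127806, 'cx': 277.4295560832578, 'cy': 209.2820329368757, 'rvec': array([-2.4321, -1.5262, -0.2344]), 'tvec': array([-0.6744, -0.0398,  0.3786])} (array([0.2248, 0.641 , 0.3719]), array([ 0.273 , -0.1301, -0.9532]))
```

```bash
cat >> h.py <<'E'
np.set_printoptions(precision=4,suppress=True)
def quat(yaw,th,flip): # tool y along +-hatch x, tool z = -hatch z ; hatch pitched up by th at +x
    H=R.from_euler('z',yaw)*R.from_euler('y',-th)
    s=-1 if flip else 1
    M=np.array([[0,s,0],[s,0,0],[0,0,-1.]])  # columns tool x,y,z in hatch
    q=(H*R.from_matrix(M)).as_quat();return [q[3],q[0],q[1],q[2]]
E
python3 - <<'E'
from h import *
print(env.get_qpos())
for f in (0,1):
    for p,y,t in [((.555,.21,.35),-.176,0),((.53,.22,.12),-.176,.56),((.53,.22,.22),-.176,.56),((.56,-.15,.35),.147,0),((.53,-.16,.17),.147,.5),((.53,-.16,.2),.147,.3),((.555,-.154,.09),.147,0),((.55,-.3,.145),.147,0)]:
        print(f,p,t,env.inverse_kinematics(p,quat(y,t,f)))
E
```

```text
[-1.2281  0.4777  0.0223  1.5563 -0.0115  1.1093 -0.0831]
0 (0.555, 0.21, 0.35) 0 [-0.8368  0.2725  0.468   1.6445 -0.1281  1.2552 -0.5198]
0 (0.53, 0.22, 0.12) 0.56 [-1.3028  0.4537  0.691   2.269   0.7799  0.2048 -1.6353]
0 (0.53, 0.22, 0.22) 0.56 [-1.1194  0.1908  0.4273  2.1848  0.7337  0.5323 -1.4843]
0 (0.56, -0.15, 0.35) 0 [-0.4975  0.2956  0.8334  1.6911 -0.2287  1.2564  0.5326]
0 (0.53, -0.16, 0.17) 0.5 [ 0.1006  0.2242  0.2246  2.2509 -0.9038  0.3358  1.2695]
0 (0.53, -0.16, 0.2) 0.3 [-0.3982  0.2577  0.7577  2.124  -0.5476  0.624   0.8821]
0 (0.555, -0.154, 0.09) 0 [-0.2908  0.5802  0.6064  1.95   -0.4731  0.7553  0.7385]
0 (0.55, -0.3, 0.145) 0 [-0.2821  0.7483  1.0339  1.809  -0.748   1.0344  1.1964]
1 (0.555, 0.21, 0.35) 0 [-0.3963  0.2651 -0.0882  1.6146  0.0242  1.2629  2.4768]
1 (0.53, 0.22, 0.12) 0.56 [-0.8289  0.3678  0.1041  2.2407  1.1822  0.4311  1.1535]
1 (0.53, 0.22, 0.22) 0.56 [-0.7441  0.1872  0.0037  2.1623  0.8413  0.5999  1.5607]
1 (0.56, -0.15, 0.35) 0 [-0.7436  0.4835  1.291   1.7018 -0.4786  1.3254 -2.3559]
1 (0.53, -0.16, 0.17) 0.5 [-0.5718  0.3899  1.0706  2.2843 -1.3173  0.6074 -1.4881]
1 (0.53, -0.16, 0.2) 0.3 [-0.7376  0.5043  1.2967  2.1368 -0.9624  0.8322 -1.8644]
1 (0.555, -0.154, 0.09) 0 [-0.6402  0.9687  1.2627  1.9688 -1.0745  1.1041 -1.8827]
1 (0.55, -0.3, 0.145) 0 [-0.3671  0.9192  1.2654  1.8133 -0.9596  1.1835 -1.7759]
```

Run:
```python
from h import *
import json
o=np.zeros((420,1120,3),np.uint8)
for i,(p,y) in enumerate([((.56,-.28,.34),.147),((.55,.14,.30),-.176)]):
    env.reach(p,quat(y,0,0)); env.dwell(.3)
    c=env.calibration('wrist'); im=env.camera('wrist')
    json.dump({k:np.array(v).tolist() for k,v in c.items()},open(f'w{i}.json','w'))
    cv2.imwrite(f'pics/w{i}.png',im); print(ray('wrist',(c['cx']+.01,c['cy']),c), env.get_time())
```

```text
(array([ 0.5492, -0.2034,  0.4705]), array([ 0.0447, -0.2987, -0.9533])) 3.7083
(array([0.5643, 0.2154, 0.4306]), array([-0.0527, -0.2973, -0.9533])) 5.6167
```

View pics/w0.png

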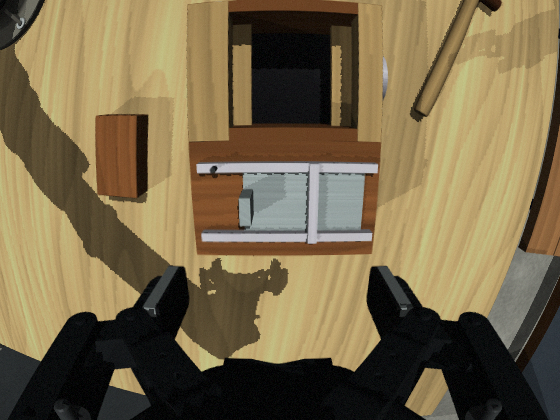

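View pics/w1.png

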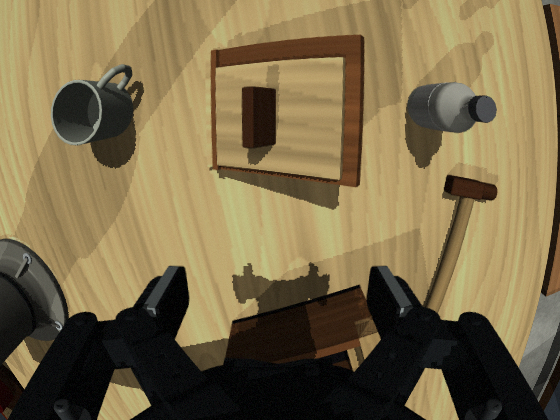

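Run:
```python
import cv2,numpy as np
a=cv2.imread("pics/w0.png");b=cv2.imread("pics/w1.png")
up=lambda i,k:cv2.resize(i,None,fx=k,fy=k,interpolation=cv2.INTER_CUBIC)
o=np.zeros((600,800,3),np.uint8)
o[:560,:360]=np.clip(up(a[160:230,230:275],8)*1.0,0,255)[:560,:360]
o[:,370:]=up(b[30:195,203:373],4)[:600,:430] if 0 else 0
o[:280,370:690]=up(a[155:190,195:235],8)
g=cv2.convertScaleAbs(b[80:155,235:283],alpha=2,beta=20)
o[290:590,370:562]=up(g,4)
g=b[45:85,210:222];o[290:490,570:630]=up(g,5)
cv2.imwrite("pics/c2.png",o)
```

```text
(no output)
```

View pics/c2.png

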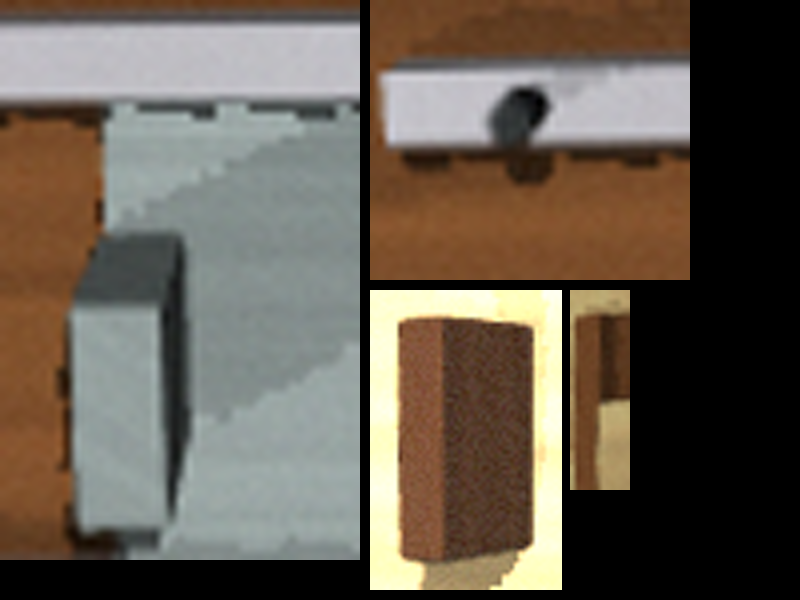

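Run:
```python
from h import *
import json
from scipy.optimize import least_squares
w0,w1=[json.load(open(f'w{i}.json')) for i in (0,1)]
# box
Q=[(-.070,-.065),(.070,-.065),(-.116,-.215),(.098,-.215)]
P=[plane('wrist',p,.12,w0) for p in [(229,127),(357,127),(198,255),(372,254)]]
print('box wrist only',fit2d(P,Q))
pb=[(307.5,265),(293.75,187),(400.75,167),(418.75,245)]
P+=[plane('top',p,.12) for p in pb];Q+=[(-.116,.079),(.098,.079),(.098,-.215),(-.116,-.215)]
a,t,r=fit2d(P,Q);print('box',a,t,r)
M=R.from_euler('z',a).as_matrix()[:2,:2]
tab=plane('wrist',(244.6,212),.1625,w0);print('tab',tab,M.T@(tab[:2]-t))
for px,z in[((212.5,171),.137),((212.5,171),.142),((215.4,167.9),.132)]:
    p=plane('wrist',px,z,w0);print('pin',z,p,M.T@(p[:2]-t))
# hatch
A=[-.08,.06,.008];B=[.08,.06,.008];C=[.08,-.06,.008];D=[-.08,-.06,.008]
obs=[('wrist',(216,67),A),('wrist',(343,56),B),('wrist',(342,180),C),('wrist',(217,166),D),
 ('wrist',(242.5,88),[-.007,.03,.05]),('wrist',(253,87.5),[.007,.03,.05]),('wrist',(253,147),[.007,-.03,.05]),('wrist',(242.5,147),[-.007,-.03,.05]),
 ('top',(174.25,192.5),B),('top',(219.75,198.75),C),('top',(216.25,252.5),D),('top',(173.5,246.25),A),
 ('scene',(367.7,289.6),B),('scene',(325.4,258.1),C),('scene',(396.5,280.4),A)]
rays=[ray(n,p,w1 if n=='wrist' else None) for n,p,_ in obs]
def f(v):
    H=R.from_euler('z',v[3])*R.from_euler('y',-v[4])
    return np.concatenate([np.cross(H.apply(q)+v[:3]-o,d) for (o,d),(_,_,q) in zip(rays,obs)])
s=least_squares(f,[.55,.21,.07,-.17,.56],loss='soft_l1',f_scale=.002);print('hatch',s.x)
print(np.linalg.norm(f(s.x).reshape(-1,3),axis=1))
```

```text
box wrist only (np.float64(0.15484601624879824), array([ 0.5592, -0.1547]), array([[ 0.0004,  0.0006],
       [-0.0009,  0.0006],
       [ 0.0009, -0.0002],
       [-0.0003, -0.0011]]))
box 0.1525843410449001 [ 0.5572 -0.1541] [[ 0.0025 -0.    ]
 [ 0.0012  0.0002]
 [ 0.0033 -0.0009]
 [ 0.0021 -0.0013]
 [-0.0009  0.0031]
 [-0.0033 -0.0009]
 [-0.0023 -0.001 ]
 [-0.0026  0.0008]]
tab [ 0.5316 -0.3075  0.1625] [-0.0487 -0.1477]
pin 0.137 [ 0.4908 -0.276   0.137 ] [-0.0842 -0.1104]
pin 0.142 [ 0.4917 -0.275   0.142 ] [-0.0832 -0.1094]
pin 0.132 [ 0.4927 -0.2734  0.132 ] [-0.0819 -0.108 ]
hatch [ 0.5605  0.2095  0.0703 -0.175   0.5524]
[0.0015 0.0011 0.0032 0.0021 0.002  0.0019 0.0007 0.0005 0.0025 0.0019
 0.0034 0.0028 0.004  0.0042 0.004 ]
```

Run:
```python
from h import *
H=R.from_euler('z',-.175)*R.from_euler('y',-.5585)
o=np.array([.5605,.2095,.0703]);n=H.apply([0,0,1]);q=quat(-.175,.5585,0)
tp=lambda z:o+n*(z-.008)
env.grip(.045)
env.reach(tp(.135),q)
print(env.movel(tp(.035),.08,stop_force=15),env.get_tcp_pos()-tp(.035),env.get_force())
env.grip(0,60);print(env.get_opening(),env.get_gripper_force())
env.movel(tp(.035)+n*.03,.1)
p=tp(.035)+n*.03
env.movel([p[0],p[1],.27],.2)
print(env.get_opening(),env.get_force(),env.get_time(),env.get_qpos(),env.get_tcp_pos())
cv2.imwrite('pics/w2.png',env.camera('wrist'))
```

```text
Traceback (most recent call last):
host.PlanningError: the arm cannot follow that straight line within its joint ranges
```

Run:
```python
from h import *
H=R.from_euler('z',-.175)*R.from_euler('y',-.5585)
o=np.array([.5605,.2095,.0703]);n=H.apply([0,0,1])
tp=lambda z:o+n*(z-.008)
print(env.get_qpos(),env.get_time())
for f in(0,1):
  for th in (.5585,.45,.35):
    q=quat(-.175,th,f)
    for z in(.135,.085,.06,.035): print(f,th,z,tp(z),env.inverse_kinematics(tp(z),q))
```

```text
[-1.7828  0.5191  1.2717  2.3034 -0.3411  0.2774 -0.5217] 6.9667
0 0.5585 0.135 [0.4942 0.2212 0.178 ] [-1.7836  0.5195  1.271   2.3055 -0.341   0.2761 -0.5224]
0 0.5585 0.085 [0.5203 0.2166 0.1356] [-1.5784  0.5718  1.0734  2.2924 -0.5001  0.175  -0.3796]
0 0.5585 0.06 [0.5334 0.2143 0.1144] [-1.2828  0.4664  0.6873  2.2719  0.8055  0.1829 -1.6525]
0 0.5585 0.035 [0.5464 0.212  0.0932] [-1.47    0.7113  1.0202  2.2688 -1.3053  0.1771  0.3915]
0 0.45 0.135 [0.4942 0.2212 0.178 ] [-1.6966  0.4651  1.2153  2.2477 -0.332   0.397  -0.4837]
0 0.45 0.085 [0.5203 0.2166 0.1356] [-1.474   0.509   0.9934  2.2334 -0.3719  0.2964 -0.4512]
0 0.45 0.06 [0.5334 0.2143 0.1144] [-1.3735  0.537   0.8946  2.2212 -0.3888  0.2497 -0.4356]
0 0.45 0.035 [0.5464 0.212  0.0932] [-1.2817  0.5686  0.8056  2.2061 -0.4046  0.2058 -0.4193]
0 0.35 0.135 [0.4942 0.2212 0.178 ] [-1.5956  0.4317  1.1426  2.1913 -0.3384  0.5089 -0.4437]
0 0.35 0.085 [0.5203 0.2166 0.1356] [-1.3765  0.4825  0.9269  2.1755 -0.3743  0.4151 -0.4106]
0 0.35 0.06 [0.5334 0.2143 0.1144] [-1.2783  0.5122  0.8304  2.1629 -0.3844  0.3712 -0.39
[... 530 characters left out ...]
689 -0.5878  2.1674  0.896   0.6736  1.4941]
1 0.45 0.085 [0.5203 0.2166 0.1356] [-0.1938  0.3786 -0.5889  2.1576  1.0611  0.6448  1.3753]
1 0.45 0.06 [0.5334 0.2143 0.1144] [-1.5898  0.94    1.3644  2.2296 -1.3443  0.6322 -2.7194]
1 0.45 0.035 [0.5464 0.212  0.0932] [-1.517   0.8895  1.2424  2.2162 -1.3495  0.5279 -2.7087]
1 0.35 0.135 [0.4942 0.2212 0.178 ] [-0.0108  0.3246 -0.7876  2.1026  0.793   0.7456  1.6379]
1 0.35 0.085 [0.5203 0.2166 0.1356] [ 0.0069  0.4392 -0.7896  2.092   0.9517  0.7269  1.5339]
1 0.35 0.06 [0.5334 0.2143 0.1144] [ 0.0168  0.4971 -0.7908  2.0824  1.0298  0.7244  1.486 ]
1 0.35 0.035 [0.5464 0.212  0.0932] [-1.4958  1.0271  1.3684  2.1611 -1.3546  0.8013 -2.7004]
```

Run:
```python
from h import *
H=R.from_euler('z',-.175)*R.from_euler('y',-.5585)
o=np.array([.5605,.2095,.0703]);n=H.apply([0,0,1]);q=quat(-.175,.5585,1)
tp=lambda z:o+n*(z-.008)
p=env.get_tcp_pos()
try: env.movel([p[0],p[1],.30],.25,rot=quat(-.175,.3,0))
except env.PlanningError as e: print(e)
print(env.get_tcp_pos())
env.goto_joints([-0.7441,0.1872,0.0037,2.1623,0.8413,0.5999,1.5607])
print(env.get_tcp_pos(),env.get_orientation(),q)
try:
    env.movel(tp(.115),.2,rot=q)
    print(env.get_qpos())
    print(env.movel(tp(.035),.08,stop_force=15),env.get_tcp_pos()-tp(.035),env.get_force(),env.get_qpos())
except env.PlanningError as e: print(e,env.get_qpos())
print(env.get_time())
```

```text
[0.4964 0.2207 0.3008]
[0.5299 0.2198 0.2194] [ 0.177  -0.617   0.737  -0.2118] [np.float64(-0.17712530504992982), np.float64(0.6177155959777698), np.float64(-0.7365140262823722), np.float64(0.2111898621764958)]
[-0.807   0.2577  0.0309  2.2557  1.0354  0.5171  1.295 ]
False [0.0001 0.0002 0.0004] [ 0.6065 -0.327  -0.4469] [-0.8002  0.4337  0.118   2.2319  1.3146  0.3833  1.0402]
11.0833
```

Run:
```python
from h import *
H=R.from_euler('z',-.175)*R.from_euler('y',-.5585)
o=np.array([.5605,.2095,.0703]);n=H.apply([0,0,1]);q=quat(-.175,.5585,1)
env.grip(0,60);print(env.get_opening(),env.get_gripper_force())
p=env.get_tcp_pos()+n*.03
env.movel(p,.08)
for rot in (quat(-.175,.44,1),None):
    try: env.movel([p[0],p[1],.27],.2,rot=rot);break
    except env.PlanningError as e: print(e)
print(env.get_opening(),env.get_force(),env.get_time(),env.get_qpos(),env.get_tcp_pos(),env.get_orientation(),quat(-.175,.44,1))
for z in (.3,.25,.2,.15): print(env.inverse_kinematics([.5,-.16,z],quat(.153,.44,1)))
print(env.inverse_kinematics([.558,-.154,.09],quat(.153,.0,1)))
cv2.imwrite('pics/w2.png',env.camera('wrist'))
```

```text
0.01328687645999112 59.08852994441986
0.01317972450828238 [ 0.5899 -0.9107 -3.8427] 13.075 [-0.6048  0.1371 -0.0738  2.04    0.5148  0.7348  1.944 ] [0.5309 0.2141 0.2684] [ 0.1388 -0.6273  0.7478 -0.1672] [np.float64(-0.1402362526723893), np.float64(0.6271201835689934), np.float64(-0.7477272945201171), np.float64(0.16720634505431933)]
[ 0.2829 -0.0032  0.0214  2.1138 -0.3136  0.6553 -2.471 ]
[-0.7336  0.0413  1.1021  2.223  -0.4787  0.5613 -2.263 ]
[-0.7737  0.3563  1.3198  2.2798 -1.0891  0.6821 -1.6692]
[ 1.2961  0.4713 -1.1708  2.219   0.7385  0.3904  2.9118]
[ 0.8772  0.7307 -0.9907  1.8635  0.7431  0.9702  2.8437]
```

View pics/w2.png

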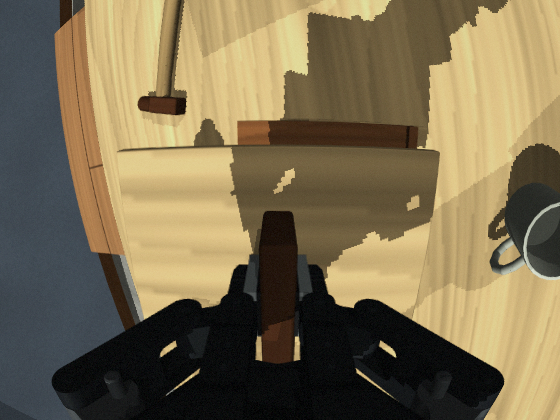

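```bash
cat >> h.py <<'E'
BO=np.array([.558,-.1543,.062]);BY=.153
def tcp(xn,zn,th,y=0):
    v=np.array([xn+.08*np.cos(th)-.027*np.sin(th),y,zn+.08*np.sin(th)+.027*np.cos(th)])
    return BO+R.from_euler('z',BY).apply(v)
E
python3 - <<'E'
from h import *
p=env.get_tcp_pos(); env.movel([p[0],p[1],.36],.25)
print(env.get_qpos())
for th in(.44,.40):
  for zn in(.13,.10,.03,.004):
    P=tcp(-.06,zn,th);print(th,P,env.inverse_kinematics(P,quat(BY,th,1)))
for x,z,th in[(-.084,.003,.42),(-.09,.003,.3),(-.094,.003,.15),(-.08,0,0)]: print(env.inverse_kinematics(tcp(x,z,th),quat(BY,th,1)))
E
```

```text
[-0.5945  0.0487 -0.0812  1.9212  0.4201  0.9165  2.0764]
0.44 [ 0.5589 -0.1542  0.2505] [-0.803   0.3643  1.3176  2.1232 -0.9435  0.754  -1.8963]
0.44 [ 0.5589 -0.1542  0.2205] [-0.7537  0.4571  1.3011  2.1545 -1.1034  0.7749 -1.7522]
0.44 [ 0.5589 -0.1542  0.1505] [ 1.0657  0.4755 -0.9823  2.1156  0.6545  0.3896  2.9513]
0.44 [ 0.5589 -0.1542  0.1245] [ 1.0639  0.5396 -0.9931  2.132   0.8517  0.3776  2.7802]
0.4 [ 0.5611 -0.1538  0.248 ] [-0.7901  0.3985  1.3114  2.0958 -0.9155  0.793  -1.9328]
0.4 [ 0.5611 -0.1538  0.218 ] [-0.7473  0.4856  1.2977  2.1269 -1.0621  0.8056 -1.8015]
0.4 [ 0.5611 -0.1538  0.148 ] [ 1.0461  0.4914 -0.9833  2.0878  0.6534  0.45    2.9465]
0.4 [ 0.5611 -0.1538  0.122 ] [ 1.043   0.5524 -0.9916  2.1044  0.8184  0.4351  2.8058]
[ 1.0882  0.5129 -0.9903  2.1636  0.7967  0.3709  2.8367]
[ 1.0345  0.5507 -0.9885  2.0931  0.7402  0.5378  2.8726]
[ 0.9657  0.6207 -0.9891  1.9972  0.7255  0.7474  2.8696]
[ 0.8776  0.7326 -0.9908  1.8638  0.7456  0.9696  2.8425]
```

Run:
```python
from h import *
a=env.get_qpos();b=np.array(env.inverse_kinematics(tcp(-.06,.13,.44),quat(BY,.44,1)));print(b)
for i in range(1,6):
    env.goto_joints(a+(b-a)*i/5);p=env.get_tcp_pos();q=env.get_orientation()
    z=R.from_quat([q[1],q[2],q[3],q[0]]).apply([0,0,1]);print(p,z,env.get_time())
    if p[2]<.235: break
print(env.get_force(),env.get_opening())
```

```text
[-0.803   0.3643  1.3176  2.1232 -0.9435  0.754  -1.8963]
[0.5293 0.1415 0.2909] [ 0.2273 -0.0428 -0.9729] 14.4167
[0.5295 0.0788 0.2495] [ 0.1301  0.0424 -0.9906] 15.2
[0.5368 0.0146 0.2278] [ 0.1429  0.1227 -0.9821] 15.9833
[-0.4936  0.7664 -3.2431] 0.01277240923220805
```

Run:
```python
from h import *
p=env.get_tcp_pos(); env.movel([p[0],p[1],.27],.25)
a=env.get_qpos();b=np.array([-0.803,.3643,1.3176,2.1232,-.9435,.754,-1.8963])
env.goto_joints((a+b)/2);print(env.get_tcp_pos())
env.goto_joints(b);print(env.get_tcp_pos()-tcp(-.06,.13,.44),env.get_orientation(),quat(BY,.44,1),env.get_time(),env.get_opening())
env.dwell(.3)
import json
c=env.calibration('wrist'); cv2.imwrite('pics/w3.png',env.camera('wrist'))
json.dump({k:np.array(v).tolist() for k,v in c.items()},open('w3.json','w'))
```

```text
[ 0.5502 -0.0544  0.2459]
[ 0.0003  0.0015 -0.0003] [-0.1657  0.7429 -0.633   0.1414] [np.float64(-0.16565366150193683), np.float64(0.7407838745710017), np.float64(-0.6353070775503419), np.float64(0.1420670011685332)] 17.8 0.013410697650362798
```

View pics/w3.png

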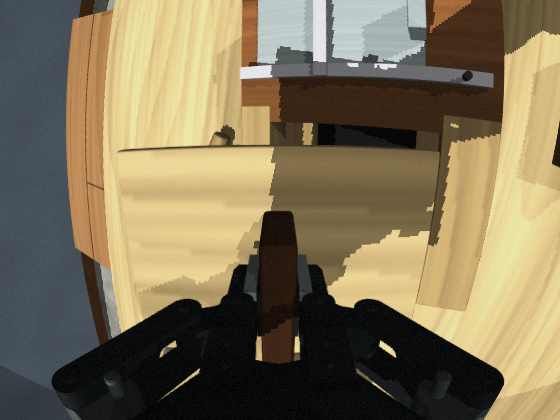

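Run:
```python
from h import *
import json
w3=json.load(open('w3.json'));q=env.get_orientation();T=R.from_quat([q[1],q[2],q[3],q[0]]);p=env.get_tcp_pos()
for px in[(280,146.5),(119,151),(440,151),(279,211)]:
    o,d=ray('wrist',px,w3);o=T.inv().apply(o-p);d=T.inv().apply(d)
    zz=-.023 if px[1]==211 else .019
    print(px,o+d*(zz-o[2])/d[2])
Q=quat(BY,.44,1)
env.movel(tcp(-.059,.04,.44),.15,rot=Q);print(env.get_force())
s=env.movel(tcp(-.059,-.006,.44),.025,stop_force=6)
p=env.get_tcp_pos();print(s,p-tcp(-.059,0,.44),env.get_force(),env.get_time(),env.get_qpos(),env.get_opening())
```

```text
(280, 146.5) [0.0601 0.0011 0.019 ]
(119, 151) [ 0.0602 -0.0792  0.019 ]
(440, 151) [0.0605 0.0814 0.019 ]
(279, 211) [ 0.0425  0.0005 -0.023 ]
[-0.3076  0.6026 -3.8293]
True [ 0.0002 -0.0002 -0.004 ] [-1.1543  0.0389  7.5928] 20.5083 [-0.3766  0.4783  0.7899  2.2211 -1.3484  0.5284 -1.5059] 0.013188818450558016
```

Run:
```python
from h import *
def go(x,z,th,v,sf):
    s=env.movel(tcp(x,z,th),v,rot=quat(BY,th,1),stop_force=sf)
    print(s,env.get_tcp_pos()-tcp(x,z,th),env.get_force(),env.get_time());return s
if not go(-.059,-.0005,.44,.02,20):
    if not go(-.083,-.001,.42,.04,12):
        env.dwell(.1)
        if not go(-.090,-.001,.30,.04,12):
            if not go(-.095,-.001,.15,.04,12): go(-.096,.000,.06,.04,12)
print(env.get_qpos(),env.get_opening())
```

```text
False [-0.0002  0.0002 -0.0002] [-0.1834  0.0461 -4.1158] 20.9083
False [0.0002 0.0001 0.0001] [-0.3645  0.0431 -3.31  ] 21.6333
False [ 0.0008  0.0003 -0.0001] [-0.7919  0.3283 -4.5384] 22.0833
False [-0.0004 -0.0002 -0.0002] [-0.2633  0.2861 -3.6914] 22.5083
False [-0.0001 -0.0002 -0.    ] [ 0.6305  0.052  -3.3275] 22.8167
[-0.5389  0.7072  1.0095  2.0356 -0.8843  0.836  -1.9999] 0.013232857742561957
```

Run:
```python
from h import *
Rb=R.from_euler('z',BY)
Q=quat(BY,0,1)
env.movel(tcp(-.095,.001,0),.04,rot=Q,stop_force=15)
s=env.movel(tcp(-.095,-.009,0),.015,stop_force=4);p=env.get_tcp_pos()
print(s,p-tcp(-.095,0,0),env.get_force())
env.movel(p+[0,0,.001],.02)
z=env.get_tcp_pos()[2]; tgt=tcp(-.070,0,0);tgt[2]=z
s=env.movel(tgt,.025,stop_force=6);d=Rb.inv().apply(env.get_tcp_pos()-tcp(-.08,0,0))
print(s,d,env.get_force(),env.get_time(),env.get_opening(),env.get_qpos())
```

```text
True [-0.0002 -0.0002 -0.0039] [0.2226 0.765  3.5614]
True [ 0.0043  0.0005 -0.0038] [-0.7617 -0.4983  1.2419] 24.5583 0.013197404981780814 [-0.533   0.7821  1.0061  1.9469 -0.8489  0.9165 -2.0717]
```

Run:
```python
from h import *
Rb=R.from_euler('z',BY)
p=env.get_tcp_pos();t=tcp(-.0799,0,0);t[2]=p[2]
env.movel(t,.03)
env.movel(t-[0,0,.004],.015,stop_force=3)
print(Rb.inv().apply(env.get_tcp_pos()-tcp(-.08,0,0)),env.get_force())
env.grip(.035);env.dwell(.2)
p=env.get_tcp_pos();env.movel(p+[0,0,.15],.2)
print(env.get_qpos(),env.get_time())
for x in(0,1): print(env.inverse_kinematics([.5316,-.3075,.23],quat(BY,0,x)))
env.dwell(.2);import json
c=env.calibration('wrist'); cv2.imwrite('pics/w4.png',env.camera('wrist'))
json.dump({k:np.array(v).tolist() for k,v in c.items()},open('w4.json','w'))
```

```text
[-0.0003 -0.0002 -0.0038] [-1.2743  1.4053  5.099 ]
[-0.6699  0.6231  1.2237  1.8472 -0.6436  1.1541 -2.2059] 26.4833
[ 1.119   0.5754 -0.9861  1.6723  0.5137  1.1768  0.1559]
[-0.335   0.6484  1.1432  1.769  -0.6439  1.1566 -1.9788]
```

View pics/w4.png

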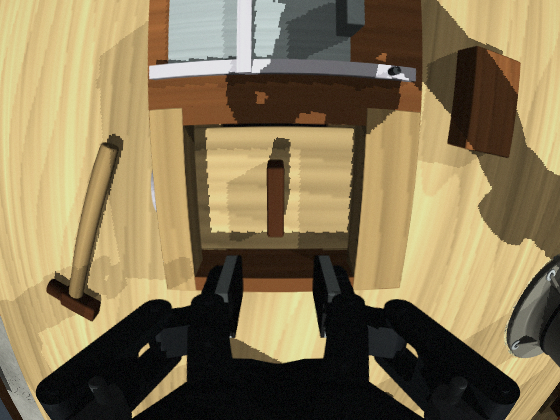

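Run:
```python
from h import *
import json
w4=json.load(open('w4.json'));Rb=R.from_euler('z',BY)
for px,z in[((275,162),.112),((191,126),.12),((364,126),.12),((394,71.5),.14)]: print(px,Rb.inv().apply(plane('wrist',px,z,w4)-BO))
Q=quat(BY,0,1);t=np.array([.5316,-.3075,.21])
env.grip(.040)
env.movel(t,.25,rot=Q)
t[2]=.148
print(env.movel(t,.08,stop_force=10),env.get_force())
env.grip(0,90);print(env.get_opening(),env.get_force())
x0=Rb.inv().apply(env.get_tcp_pos()-BO);print(x0)
g=BO+Rb.apply([-.0828,x0[1],0]);g[2]=env.get_tcp_pos()[2]
env.movel(g,.03);env.dwell(.2)
print(Rb.inv().apply(env.get_tcp_pos()-BO),env.get_force(),env.get_opening())
env.grip(.04);p=env.get_tcp_pos();env.movel(p+[0,0,.12],.2)
p=env.get_tcp_pos();env.movel([.56,-.28,.34],.25);env.dwell(.2)
c=env.calibration('wrist'); cv2.imwrite('pics/w5.png',env.camera('wrist'))
json.dump({k:np.array(v).tolist() for k,v in c.items()},open('w5.json','w'));print(env.get_time())
```

```text
(275, 162) [ 0.0002 -0.0352  0.05  ]
(191, 126) [ 0.0638 -0.0654  0.058 ]
(364, 126) [-0.0675 -0.0654  0.058 ]
(394, 71.5) [-0.0833 -0.1069  0.078 ]
False [-0.1788 -0.3488  0.3884]
0.010298051164427653 [-2.9604  1.4989  6.0766]
[-0.0496 -0.1476  0.0867]
[-0.0802 -0.1475  0.0868] [ 7.4439  0.0758 -2.8499] 0.010317511549106524
32.4333
```

View pics/w5.png

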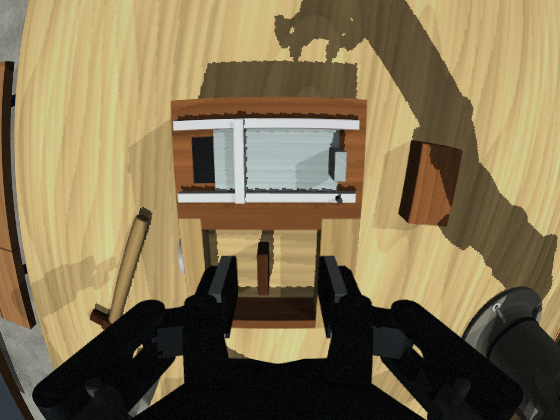

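Run:
```python
import cv2
g=cv2.cvtColor(cv2.imread('pics/w5.png'),cv2.COLOR_BGR2GRAY)
for r in (156,160,164,168,172,176): print(r,g[r,325:352])
print('pin cols 330..348')
for r in range(190,208): print(r,g[r,330:349])
```

```text
156 [152 152 152 129  45  45  42  42  43  63 148 185 175 175 172 170 173 170
 169 169 175 140 110 104 102 107 105]
160 [158 155 153 121  55  42  42  48  45  56 155 173 172 174 174 179 178 179
 175 171 170 131 106 102 103 104 102]
164 [154 157 153  97  51  44  42  40  37  47 165 176 176 174 169 174 171 168
 171 173 172 134  93  93  95  98  94]
168 [160 160 157 101  51  45  43  42  44  79 175 174 177 175 174 174 173 172
 173 172 157 115 102  98  99  99  94]
172 [154 152 156  83  44  40  40  44  40 123 176 175 172 173 173 175 171 176
 173 178 149 103  95 101 100  98 101]
176 [159 160 164 161 151 113  51  40  39 131 169 174 175 177 176 178 175 175
 172 173 150  91  98 103 102 100 101]
pin cols 330..348
190 [76 74 74 77 75 74 73 46 37 40 34 38 39 41 36 38 38 38 39]
191 [52 46 43 44 44 59 65 60 62 61 58 54 59 61 58 58 56 56 60]
192 [60 61 60 58 57 59 57 59 57 60 60 60 57 57 57 58 58 60 62]
193 [108 107 108 106 104 104 101 100  73  69  66  96  98  98  97  96  99  94
  99]
194 [214 216 215 216 216 218 214 213 124  97  90 211 217 214 216 214 213 216
 211]
195 [217 217 215 214 216 214 213 107 
[... 241 characters left out ...]
 15  12  16  36  32 109 213 216 217 216 216 217
 217]
199 [217 201 193 192 193 116  30  37  57  65  63  61 210 217 215 215 217 214
 218]
200 [201 192 192 194 194 149  69  56  61  64  67  62 138 214 215 218 214 217
 215]
201 [187 188 190 185 204 212 157  79  60  64  62  62 139 213 214 210 214 212
 214]
202 [154 155 156 156 170 174 173 100  65  64  62  62 137 174 180 177 178 179
 182]
203 [78 78 73 75 74 76 75 73 70 66 66 70 75 81 73 87 87 89 90]
204 [77 75 75 75 75 74 75 74 75 76 88 92 78 76 79 91 92 90 88]
205 [86 89 88 85 87 80 75 76 73 77 88 87 85 83 89 89 88 87 89]
206 [86 87 89 88 80 88 84 88 86 85 93 92 89 87 87 87 86 86 88]
207 [85 87 89 84 85 85 83 86 87 89 88 86 85 81 90 87 85 87 87]
```

Run:
```python
from h import *
import json
w5=json.load(open('w5.json'));Rb=R.from_euler('z',BY)
for px,z in[((340.3,165.5),.1625),((339.4,200.8),.138),((339.4,200.8),.144)]: print(px,z,Rb.inv().apply(plane('wrist',px,z,w5)-BO))
```

```text
(340.3, 165.5) 0.1625 [-0.0796 -0.1489  0.1005]
(339.4, 200.8) 0.138 [-0.0853 -0.1063  0.076 ]
(339.4, 200.8) 0.144 [-0.0841 -0.108   0.082 ]
```

Run:
```python
from h import *
Rb=R.from_euler('z',BY);f=lambda:Rb.inv().apply(env.get_tcp_pos()-BO)
t=BO+Rb.apply([-.0800,-.1476,0]);t[2]=.21
env.movel(t,.25,rot=quat(BY,0,1));t[2]=.148
print(env.movel(t,.08,stop_force=10))
env.grip(0,90);print(f(),env.get_opening())
g=BO+Rb.apply([-.0863,-.1476,0]);g[2]=.148
env.movel(g,.02);env.dwell(.2);print(f(),env.get_force())
env.grip(.04);p=env.get_tcp_pos();env.movel(p+[0,0,.12],.2)
env.movel([.56,-.28,.34],.25);env.dwell(.2)
c=env.calibration('wrist');im=env.camera('wrist');gr=cv2.cvtColor(im,cv2.COLOR_BGR2GRAY)
print(gr[160:172:4,325:356])
m=(gr[150:180,335:352]>160);print(m.sum(1),[np.nonzero(m[r])[0][[0,-1]]+335 for r in (8,14,20)])
print([Rb.inv().apply(plane('wrist',(u,165),.1625,c)-BO)[0] for u in(338,342,346)],env.get_time())
```

```text
False
[-0.0799 -0.1478  0.0867] 0.010442292363317009
[-0.0835 -0.1478  0.0867] [6.1579 1.0275 1.4954]
[[155 152 156 155 154 153 124  43  41  40  43  44  50 111 172 173 171 176
  176 178 180 174 169 167 165 115 103 102 104 101 101]
 [158 156 155 153 156 154 103  44  43  40  40  43  64 138 182 176 175 171
  172 171 169 171 171 177 140 102  93  95  95  95  96]
 [163 158 160 159 161 160  88  48  44  41  42  42  53 152 176 176 174 174
  174 178 175 174 172 170 130 100  95  96 100  99  97]]
[ 0  0  1 10 10 11 11 11 10 11 11 10 10 10 10 10 10 10 10 10 10 10 11 11
 11 10 10 10 10 10] [array([339, 348]), array([339, 348]), array([339, 348])]
[np.float64(-0.07732732031256452), np.float64(-0.08128658477015595), np.float64(-0.08526499255392127)] 37.075
```

```bash
python3 -c "
from cell import env
print(env.job_done())"
```

```text
the job is handed in; nothing more can be done
None
```

The job is handed in at about 37 s: the hatch lies on the ledges, centred to about 1 mm by the wrist camera, and the gate tab stands within 1–2 mm of the pin (about 40 mm open), with the gripper clear; the judge's result was not shown.

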